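Tip a standing adapter down into its foam cut-out and swing the kit case shut

ROBOT

A 6-joint arm with a two-finger parallel gripper is mounted at the origin on the work surface; the furniture and walls round the work are solid. World frame = base frame: x ahead of the robot, y to its left, z up, the work surface at z = 0. Lengths are in m, angles in rad, forces in N, time in s.
With the tool pointing down it reaches from about 0.4 to 0.825 m from the base axis. Payload 7 kg.
Tool frame: the origin (TCP) lies at the very end of the fingers, on their centre line; the grasp point (between the pads) lies 19 mm behind it; z points along the fingers, y is the line along which they close (so a half turn about z gives the same grasp; the last joint's range is limited). The gripper opens to 85 mm and grips with 20 to 120 N. Pads are 22 mm wide; open, the fingers measure 114 mm over their backs; the gripper's body (76 mm by 85 mm) begins 54 mm behind the grasp point. The pads swing forward as they close: fully open they stand 13 mm farther back than shut.
Start: joints at [1.568, 0.359, 0.012, 0, -1.224, -0.288], TCP at [0.194, 0.647, 0.231] pointing down, gripper open.
Joint ranges: [-3.07, 3.07], [-1.43, 2.12], [-1.02, 1.25], [-3.03, 1.67], [-3.05, -0], [-3.03, 3.03]. Speed limits (rad/s): [2.39, 2.39, 3.01, 3.14, 3.14, 3.14].

INTERFACE

Orientations are given as [roll, pitch, yaw] about the fixed x, y, z axes, in that order (R = Rz(yaw) Ry(pitch) Rx(roll)).
In Python, from cell import sensors, optics, ctrl gives the robot as it stands.
- The arm moves only by the tool send_rows, never from a script. Its argument "steps" is one flat list of numbers, 5 for each row, row after row: the shift along the tool's x, y, z in cm, then the turn about the tool's z in degrees, then the finger opening in cm, from 0 to 8.54. A call has 1 to 12 rows; each row is the pose to reach, as a shift and turn from the pose commanded when the call began, along the tool's axes at that moment; what a row does not reach only later rows make up. A row lasts 1/8 s, in which the tool goes at most 62.5 mm and 10.7 degrees, less where a joint would pass 70% of its speed; a pose out of reach is approached as far as the arm can. A call with a gripper value outside its range is refused whole. The fingers move at their own pace and stop on an object; the grip force is fixed at half the most. Time passes only in rows, so rows that repeat a pose let the fingers close. It gives the time, the measured TCP pose, the force, the opening and the grip force at its end, in the units of the state.
- sensors.state(): the state, without advancing time (a new reading comes with each control period).
- optics.camera(name): name is "scene" or "top" or "wrist"; returns the picture (480x640x3 uint8, blue, green, red); there is no depth.
- optics.get_calibration(name): a dict with "vfov" (degrees; the focal length in pixels is half the picture's height over the tangent of half this angle, whatever the lens; pixels are square), "cx", "cy" (the principal point, pixels), "rvec" (rotation vector, rad) and "tvec" (3), from world to camera coordinates, as OpenCV has them. Camera axes: x right, y down, z forward; pixel columns grow to the right and rows downward; lengths in m; the calibration is good to about 2 mm. A picture is of the moment at which its call begins: read the wrist's pose just before it. get_calibration takes no time and is no camera call; for the wrist camera it gives the pose at the moment of the call.
- ctrl.finish_job(): hands the job in; it is judged then, once.
The state is a dict: "clock": time; "joint_positions": joint angles; "qd": joint speeds; "tau": joint torques, N m; "eef_pos": TCP position; "orientation": TCP orientation; "wrist_force": force on the tool from outside, world axes, zero at the start; "ft_torque": the same for the moment, N m; "width": finger opening in m; "finger_force": force on a finger pad.
Only numpy, scipy, OpenCV 4.12 (cv2) and the standard library are available. Lean on these libraries where they do the work, as an engineer would, in place of code of your own. Each camera call takes 0.05 s, during which the arm holds its last target. There are 200 camera calls.

TASK

In the open wooden case on the bench mat one coaxial adapter has been left standing on end in its foam cut-out, so the case will not shut. Without picking anything up, push that adapter over with a fingertip and, if it catches aslant, press it down until it lies flat in the same cut-out; then push the lid over until the case is fully shut. Leave the adapters that already lie in their cut-outs, and the small jar beside the case, where they are.

Things in the scene. Friction and masses are not known exactly. Their poses are not given: they have to be found in the camera images.
- kit_case: Wooden case, 182 x 322 mm, 81 mm high when shut, fixed on the mat nearest the robot (another stands shut at the wall behind). Origin under its centre at mat level; x points from its front to its hinged back (away from the robot), y to its left, z up. Rim 52 mm high. Black foam fills it to 45 mm, level in front of the cut-outs but for small connectors up to 6 mm high.
- kit_cutouts (a point): Middle of the row of six equal cut-outs in the back half of the foam, at the foam's top, 45 mm above the mat (41 mm behind the case's centre); axes as the case's. Each is 25 mm wide (y), 58 mm long (x from -29 to 29 mm here) and 21.5 mm deep, open at the top; their centre lines lie at y = -117.5, -70.5, -23.5, 23.5, 70.5 and 117.5 mm. One is empty.
- kit_case_lid (a joint): Angle of the lid about its hinge, rad: 0 shut, about 1.85 standing open and leaning back, away from the robot (stop at 1.92). Friction holds it where it is left above about 0.8 rad; below that it may sink shut by its weight. It takes about 2 N at its edge to push. It cannot go fully shut over a standing adapter.
- kit_hinge (a point): Middle of the lid's hinge line, which lies along the case's y, 53 mm above the mat and 88 mm behind the case's centre; axes as the case's. The lid is 322 mm wide and reaches 175 mm from the hinge; its flat wooden outer face lies 28 mm off the hinge line: on top when shut, on the side away from the robot when open, its upper edge then about 220 mm above the mat.
- adapter_up_centre (a point): Centre of the adapter that stands on end: metal, threaded nose up, knurled nut down, 42 mm long, 18 (x) by 20 mm (y) across, about 30 g. Its z axis runs to the nose (up at the start), its x and y then point about as the case's. It stands near the front end of a cut-out, its top 65 mm above the mat; flat, its centre is 33 mm up. Tipped to the back it may catch aslant, nose on the end wall.
- adapter_a_centre (a point): Centre of an adapter of the same kind, 20 x 42 x 21 mm, that lies flat in another cut-out, level with the foam. To be left.
- adapter_b_centre (a point): Centre of another adapter of the same kind, 20 x 42 x 21 mm, lying flat in its cut-out. To be left.
- adapter_c_centre (a point): Centre of a small adapter, 12 x 26 x 13 mm, lying in its cut-out. To be left.
- adapter_d_centre (a point): Centre of a small adapter, 12 x 22 x 12 mm, lying in its cut-out. To be left.
- flux: Small amber jar with a white lid, 37 mm across, 28 mm high, on the mat beside the right back corner of the case; origin under its centre. To be left.

How it is judged:
On the way:
1. with the lid still up, the standing adapter has been tipped over and lies flat in its cut-out (angle between adapter_up_centre's own z axis and vertical between 1.47 and 1.67 rad and height (world z) of adapter_up_centre below 0.037 m and value of joint kit_case_lid above 0.9 rad), for 0.2 s.
At the end, for the whole second after the job is handed in: The lid is shut (within 0.02 rad); the adapter that stood lies flat (within 0.1 rad) on the floor of the cut-out it stood in; the other adapters still lie in theirs (value of joint kit_case_lid below 0.02 rad and angle between adapter_up_centre's own z axis and vertical between 1.47 and 1.67 rad and height (world z) of each of adapter_up_centre, adapter_a_centre, adapter_b_centre below 0.037 m and distance of adapter_up_centre from where it was at the start of the episode below 0.036 m and height (world z) of each of adapter_c_centre, adapter_d_centre below 0.033 m); the robot touches nothing.
It fails at once if the standing adapter is lifted out of its cut-out (height (world z) of adapter_up_centre above 0.055 m).
It fails at once if an adapter that already lay in its cut-out is moved (distance of any of adapter_a_centre, adapter_b_centre, adapter_c_centre, adapter_d_centre from where it was at the start of the episode above 0.015 m).
It fails at once if the jar beside the case is knocked about (distance of flux from where it was at the start of the episode above 0.03 m).
It also fails if it takes over 45 s, if anything falls off the work surface, if the arm or the gripper's body presses on something with over 40 N, if the wrist force passes 120 N, or if a joint passes its speed limit or range.

## Working session

There is one attempt and no reset: what is moved stays moved. The work goes in short steps, Python scripts to look and compute and a tool call to move; the robot and the scene stay as the last step left them, time stands still between calls to the robot, and variables do not carry over. Pictures are saved under pics/ and viewed, at most 10 in all, crops included, and the job is handed in when it is done.

Besides the shell and the picture viewer there is one more tool, called after "Request:" as name(argument=value, ...) on one line, values as JSON. send_rows: Moves the arm, as the interface text tells. Its arguments: {"type":"object","properties":{"steps":{"type":"array","items":{"type":"number"}}},"required":["steps"]}

```bash
mkdir -p pics; ls; python3 - <<'E'
from cell import sensors, optics, ctrl
import cv2
print(sensors.state())
for n in("scene","top"):
    print(n,optics.get_calibration(n)); cv2.imwrite(f"pics/{n}0.png",optics.camera(n))
print(optics.get_calibration("wrist"))
E
```

```text
pics
{'clock': 0.0, 'joint_positions': array([ 1.56808321e+00,  3.59364526e-01,  1.10366763e-02, -4.08531044e-04,
       -1.22408184e+00, -2.88076422e-01]), 'qd': array([-0.00021013, -0.00080216, -0.00026566, -0.00271863,  0.00106823,
        0.0007903 ]), 'tau': array([-2.29534380e-04, -5.83324420e+01,  2.93419647e+01,  6.93716794e+00,
       -5.75965794e-03,  6.15597259e-06]), 'eef_pos': array([0.19341042, 0.64617737, 0.23035796]), 'orientation': array([ 3.13993665e+00, -9.02035462e-05, -2.90928593e-01]), 'wrist_force': array([ 0.3349875 , -0.17146287, -0.16940639]), 'ft_torque': array([ 0.00426571, -0.03575295, -0.00821468]), 'finger_force': 0.0, 'width': 0.08532140148401395}
scene {'vfov': 47.55035779338764, 'cx': 320.8260628088569, 'cy': 233.88480479014012, 'rvec': array([ 0.89352531, -2.59915001,  0.98110116]), 'tvec': array([0.38076631, 0.39040062, 0.5973048 ])}
top {'vfov': 54.76600380970884, 'cx': 327.87371876417546, 'cy': 251.35352730130995, 'rvec': array([ 2.16179856, -2.19845185,  0.09258838]), 'tvec': array([-0.09483774,  0.56362579,  0.87580815])}
{'vfov': 69.27753152350286, 'cx': 314.2063173152719, 'cy': 242.50924292940428, 'rvec': array([-1.76649543,  2.37137126,  0.33051345]), 'tvec': array([ 0.67440758, -0.03564649,  0.37932459])}
```

View pics/scene0.png

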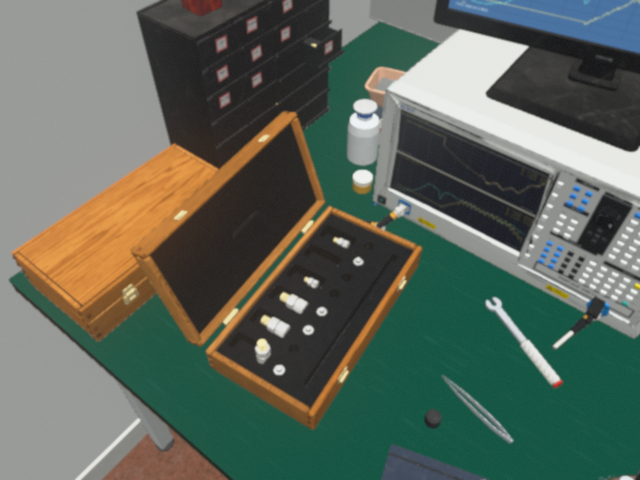

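View pics/top0.png

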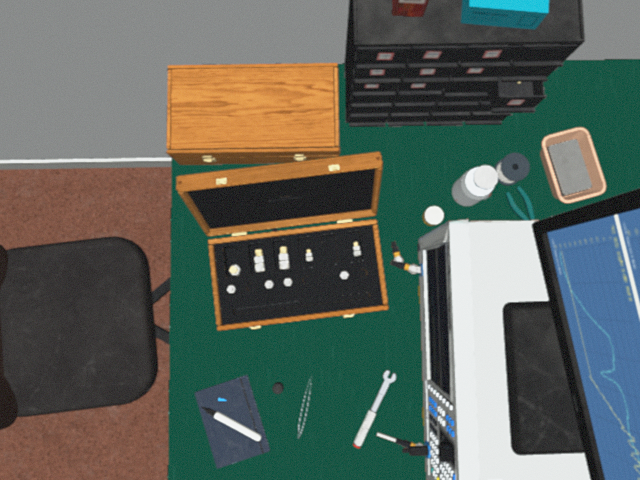

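The top view shows the case with its rim corners at about (219,329), (388,309), (378,222) and (208,237). The standing adapter's top is at about (235,269), in the leftmost cut-out. The jar is at (433,216). I'll enlarge the crop and fit the case pose.

```bash
cat > h.py <<'E'
from cell import sensors, optics, ctrl
import cv2, numpy as np
def K(c):
    f=240/np.tan(np.radians(c['vfov']/2)); return np.array([[f,0,c['cx']],[0,f,c['cy']],[0,0,1]])
def unproj(c,uv,z):
    R=cv2.Rodrigues(c['rvec'])[0]; o=-R.T@c['tvec']
    d=R.T@np.linalg.inv(K(c))@[uv[0],uv[1],1]
    return (o+d*(z-o[2])/d[2]).round(4)
def proj(c,p): return cv2.projectPoints(np.float64(p).reshape(-1,3),c['rvec'],c['tvec'],K(c),None)[0].reshape(-1,2)
E
python3 - <<'E'
from h import *
c=optics.get_calibration("top")
for n,p,z in [("FL",(219,329),.052),("FR",(388,309),.052),("BR",(378,222),.052),("BL",(208,237),.052),("up",(235,269),.065),("jar",(433,215),.028),("lidTL",(178,182),.2),("lidTR",(382,155),.2)]: print(n,unproj(c,p,z))
im=cv2.imread("pics/top0.png")[140:340,165:445]
cv2.imwrite("pics/topc.png",cv2.resize(im,(800,571),interpolation=cv2.INTER_CUBIC))
E
```

```text
FL [0.4187 0.0999 0.052 ]
FR [ 0.4501 -0.2142  0.052 ]
BR [ 0.6136 -0.1998  0.052 ]
BL [0.5905 0.121  0.052 ]
up [0.5287 0.0676 0.065 ]
jar [ 0.6291 -0.3098  0.028 ]
lidTL [0.661  0.1307 0.2   ]
lidTR [ 0.6992 -0.1922  0.2   ]
```

View pics/topc.png

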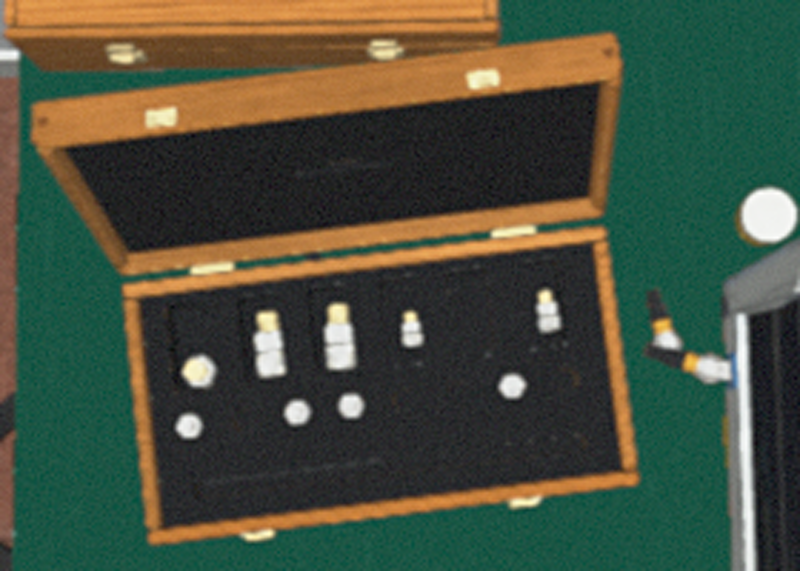

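```bash
cat >> h.py <<'E'
def c2w(P,p):
    x,y,a=P; p=np.float64(p).reshape(-1,3); c,s=np.cos(a),np.sin(a)
    return np.c_[x+c*p[:,0]-s*p[:,1], y+s*p[:,0]+c*p[:,1], p[:,2]]
def w2c(P,w):
    x,y,a=P; d=np.float64(w)-[x,y,0]; c,s=np.cos(a),np.sin(a)
    return np.array([c*d[0]+s*d[1],-s*d[0]+c*d[1],d[2]]).round(4)
def tool(st,w,yaw=None):
    "shift in tool axes cm, turn deg"
    R=cv2.Rodrigues(np.zeros(3))[0]; from scipy.spatial.transform import Rotation as Ro
    r=Ro.from_euler('xyz',st['orientation']); s=r.inv().apply(np.array(w)-st['eef_pos'])*100
    return s.round(2), None if yaw is None else round(np.degrees(st['orientation'][2]-yaw),1)
E
python3 - <<'E'
from h import *
from scipy.optimize import least_squares
c=optics.get_calibration("top"); s=optics.get_calibration("scene")
uv=np.array([(217.5,329),(388,309),(377.2,220.8),(208.7,240.5)])
m=[(-.091,.161,.052),(-.091,-.161,.052),(.091,-.161,.052),(.091,.161,.052)]
# scene: front-left, front-right, back-right rim corners
uvs=np.array([(313,409),(421,246),(209,352)]); ms=[(-.091,.161,.052),(-.091,-.161,.052),(.091,.161,.052)]
r=least_squares(lambda P:np.r_[(proj(c,c2w(P,m))-uv).ravel(),(proj(s,c2w(P,ms))-uvs).ravel()],[.52,-.05,.1],loss='soft_l1')
P=r.x; print(P,r.fun.round(1))
for n,p,z in [("up",(165+199/2.857,140+371/2.857),.065),("a",(165+269/2.857,140+345/2.857),.044),("c",(165+411/2.857,140+330/2.857),.035),("jar",(433,215),.028)]:
    w=unproj(c,p,z); print(n,w,w2c(P,w))
print("lid",proj(c,c2w(P,[(.136,.161,.221),(.136,-.161,.221)])), "up scene",proj(s,c2w(P,[(.021,.1175,.065)])))
w=optics.get_calibration("wrist");R=cv2.Rodrigues(w['rvec'])[0];print("cam",-R.T@w['tvec'],R[2])
E
```

```text
[ 0.52229393 -0.04796012  0.10875767] [  0.2   2.4   2.    0.4  -0.3  -7.5  -1.2  -6.    0.6   7.1   1.9  -0.2
 -10.1  -5.1]
up [0.5272 0.0683 0.065 ] [0.0175 0.115  0.065 ]
a [0.5446 0.0261 0.044 ] [0.0302 0.0712 0.044 ]
c [ 0.5536 -0.0677  0.035 ] [ 0.029 -0.023  0.035]
jar [ 0.6291 -0.3098  0.028 ] [ 0.0778 -0.2719  0.028 ]
lid [[175.9641319  192.29244142]
 [384.70979268 166.46227532]] up scene [[259.48621391 341.86192813]]
cam [0.25981539 0.62657647 0.37400707] [-0.26281394  0.07764049 -0.96171762]
```

```bash
python3 - <<'E'
from h import *
P=(.5223,-.048,.1088); st=sensors.state()
w=c2w(P,(-.035,.116,.13))[0]; print(w,tool(st,w,.1088-np.pi/2))
E
```

```text
[0.47491104 0.06351361 0.13      ] (array([43.68, 47.74, 10.12]), np.float64(67.1))
```

Request:
send_rows(steps=[3.6,4,0,6,0,7.3,8,0,12,0,11,12,0,18,0,14.6,16,0,24,0,18.2,20,0,30,0,21.8,24,0,36,0,25.5,28,0,42,0,29,32,0,48,0,32.8,36,0,54,0,36.4,40,0,60,0,40,44,1,65,0,43.7,47.7,3,67,0])

```text
clock: 1.6
eef_pos: [0.4763, 0.0629, 0.2018]
orientation: [-3.139, 0.001, -1.462]
wrist_force: [0.9, 1.0, -0.6]
width: -0.0001
finger_force: 0.0
```

Request:
send_rows(steps=[0,0,2,0,0,0,0,5,0,0,0,0,7,0,0,0,0,7,0,0])

```text
clock: 2.1
eef_pos: [0.4743, 0.0637, 0.1299]
orientation: [3.138, -0.001, -1.461]
wrist_force: [0.4, -0.8, 0.8]
width: 0.0002
finger_force: 0.0
```

```bash
python3 - <<'E'
from h import *
st=sensors.state(); print(st['clock'],st['eef_pos'],st['orientation'],st['joint_positions'],st['width'])
P=(.5223,-.048,.1088)
w=c2w(P,[(.0175,.115,.065),(.012,.1175,.045),(.07,.1175,.045),(-.091,.161,.052)]); c=optics.get_calibration("wrist"); print(proj(c,w))
cv2.imwrite("pics/w1.png",optics.camera("wrist"))
E
```

```text
2.1 [0.47428727 0.06368745 0.12989722] [ 3.13815414e+00 -1.30387539e-03 -1.46062904e+00] [ 5.45642140e-01  1.32833147e-01 -5.48126596e-01 -3.44327984e-04
 -8.93504235e-01 -4.35260820e-01] 0.00017953347726653603
[[229.23083085 255.7152828 ]
 [244.1978631  250.18075864]
 [159.65511499 250.11517674]
 [392.10116592 312.32535262]]
```

View pics/w1.png

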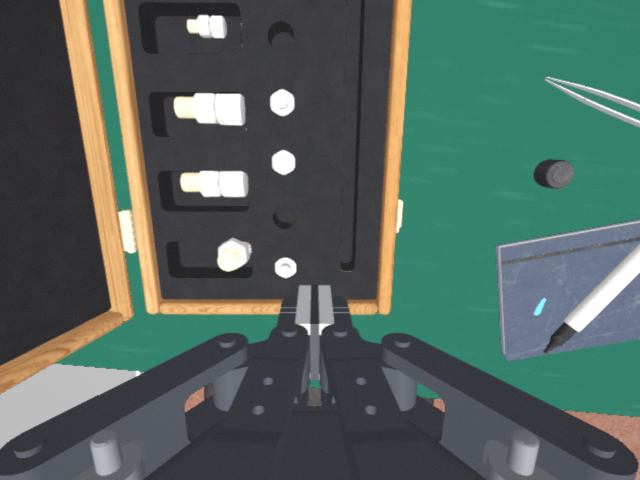

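The wrist view shows the standing adapter's top at (230,255) and my model predicted (229,256), so the pose is good. The closed tips are only about 15 mm thick along x. Next I lower to z≈0.060 and push the adapter backwards.

Request:
send_rows(steps=[0,0,4,0,0,0,-1.2,7,0,0,0,-2.4,7,0,0,0,-3,7,0,0,0,-3.5,7,0,0,0,-4,7,0,0,0,-4.4,7,0,0,0,-4.8,7,0,0,0,-5.2,7,0,0,0,-5.6,7,0,0,0,-5.6,7,0,0])

```text
clock: 3.52
eef_pos: [0.532, 0.0708, 0.0618]
orientation: [-3.14, 0.0, -1.46]
wrist_force: [-0.4, 0.3, 5.0]
width: 0.0003
finger_force: 2.8
```

```bash
python3 - <<'E'
from h import *
st=sensors.state(); P=(.5223,-.048,.1088);print(st['clock'],w2c(P,st['eef_pos']))
a=optics.camera("wrist"); b=optics.camera("scene")
cv2.imwrite("pics/w2.png",np.hstack([cv2.resize(a[120:360,100:420],(440,330)),cv2.resize(b[280:430,200:340],(350,330),interpolation=cv2.INTER_CUBIC)]))
E
```

```text
3.525 [0.0225 0.1171 0.0618]
```

View pics/w2.png

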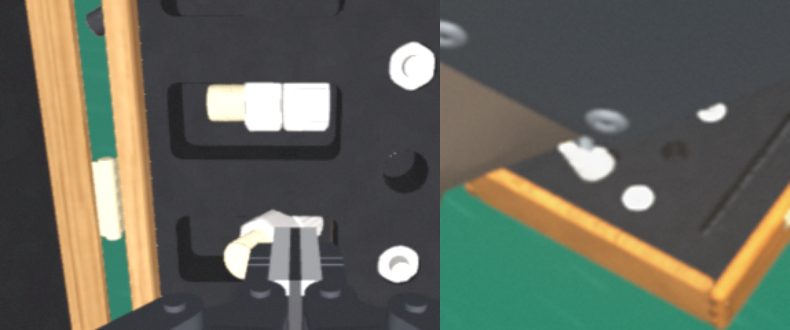

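The adapter is leaning back with its nose slewed towards the left (+y) edge, and the tip is resting on its nut. I'll lift off and look again.

Request:
send_rows(steps=[0,1,-1,0,0,0,3,-3,0,0,0,5,-6,0,0,0,6,-6,0,0,0,6,-6,0,0])

```text
clock: 4.25
eef_pos: [0.4703, 0.0637, 0.1215]
orientation: [-3.142, 0.0, -1.46]
wrist_force: [0.8, 0.4, -0.3]
width: -0.0
finger_force: 0.0
```

```bash
python3 - <<'E'
from h import *
st=sensors.state(); P=(.5223,-.048,.1088);print(st['clock'],w2c(P,st['eef_pos']))
c=optics.get_calibration("wrist");a=optics.camera("wrist"); b=optics.camera("scene")
p=proj(c,c2w(P,[(.012,.105,.045),(.07,.105,.045),(.07,.130,.045),(.012,.130,.045)])); print(p)
x,y=p.mean(0).astype(int)-[80,60]; print("crop",x,y)
cv2.imwrite("pics/w3.png",np.hstack([cv2.resize(a[y:y+120,x:x+160],(440,330),interpolation=cv2.INTER_CUBIC),cv2.resize(b[310:385,220:300],(350,330),interpolation=cv2.INTER_CUBIC)]))
E
```

```text
4.25 [-0.0396  0.1167  0.1215]
[[235.02309291 234.7526828 ]
 [146.28196072 234.54228172]
 [151.10764896 270.46561318]
 [237.24528387 270.65598658]]
crop 112 192
```

View pics/w3.png

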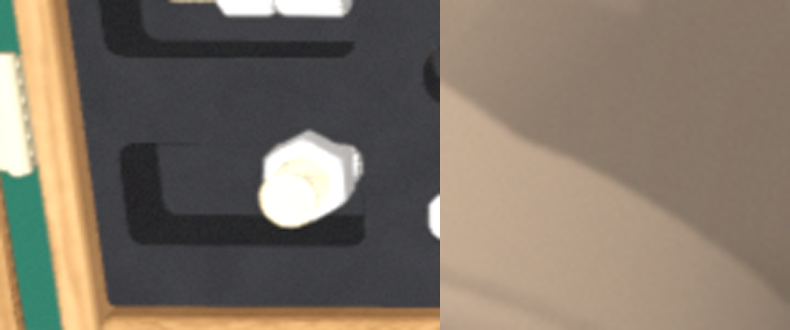

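```bash
python3 - <<'E'
from h import *
P=(.5223,-.048,.1088); c=optics.get_calibration("wrist")
f=lambda u,v:(112+u/2.75,192+v/2.75)
for z in(.065,.06,.055): print(z,w2c(P,unproj(c,f(288,202),z)))
print("nut top .04", [w2c(P,unproj(c,f(*q),.045)) for q in((312,133),(360,165),(355,185))],"cut edge",w2c(P,unproj(c,f(364,195),.045)),w2c(P,unproj(c,f(121,195),.045)),w2c(P,unproj(c,f(240,143),.045)),w2c(P,unproj(c,f(240,245),.045)))
cv2.imwrite("pics/t4.png",cv2.resize(optics.camera("top")[225:300,210:310],(800,600),interpolation=cv2.INTER_CUBIC))
E
```

```text
0.065 [0.0203 0.1189 0.065 ]
0.06 [0.0218 0.1207 0.06  ]
0.055 [0.0232 0.1225 0.055 ]
nut top .04 [array([0.0192, 0.1087, 0.045 ]), array([0.0082, 0.1166, 0.045 ]), array([0.0097, 0.1217, 0.045 ])] cut edge [0.0076 0.1242 0.045 ] [0.0666 0.1244 0.045 ] [0.0366 0.1112 0.045 ] [0.0388 0.1374 0.045 ]
```

```bash
python3 - <<'E'
from h import *
P=(.5223,-.048,.1088); c=optics.get_calibration("wrist"); a=optics.camera("wrist")
x0,y0,k=90,110,3
im=cv2.resize(a[y0:y0+200,x0:x0+260],None,fx=k,fy=k,interpolation=cv2.INTER_CUBIC)
im=np.clip(im.astype(float)*1.6,0,255).astype(np.uint8)
def poly(pts,col):
    q=((proj(c,c2w(P,pts))-[x0,y0])*k).astype(int); cv2.polylines(im,[q.reshape(-1,1,2)],True,col,1)
for yc in(.0705,.1175): poly([(.012,yc-.0125,.045),(.07,yc-.0125,.045),(.07,yc+.0125,.045),(.012,yc+.0125,.045)],(0,255,0))
poly([(-.091,-.161,.052),(.091,-.161,.052),(.091,.161,.052),(-.091,.161,.052)],(0,0,255))
cv2.imwrite("pics/o5.png",im); print(im.shape)
E
```

```text
(600, 780, 3)
```

View pics/o5.png

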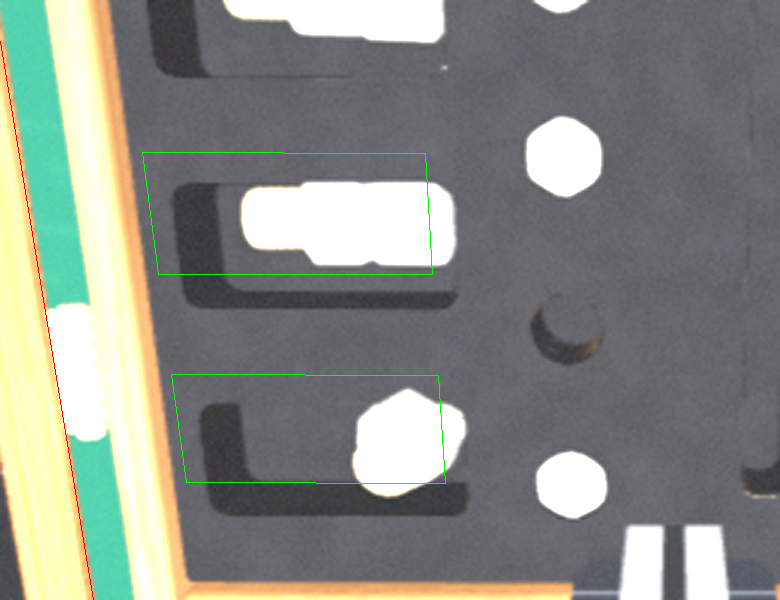

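```bash
python3 - <<'E'
from h import *
from scipy.optimize import least_squares
c=optics.get_calibration("wrist"); f=lambda p:np.array(p)/3+[90,110]
px=[(203,403),(211,516),(468,516),(174,183),(186,308),(458,308)]
m=np.array([(.07,.105),(.07,.13),(.012,.13),(.07,.058),(.07,.083),(.012,.083)]); m=np.c_[m,0*m[:,0]+.045]
w=np.array([unproj(c,f(p),.045) for p in px])
r=least_squares(lambda P:(c2w(P,m)-w)[:,:2].ravel(),[.52,-.05,.1]); print(r.x.round(4),(r.fun*1e3).round(1))
P=r.x
print("rim corner in BL",w2c(P,unproj(c,f((187,582)),.052)))
for z in(.065,.06,.055): print("nose",z,w2c(P,unproj(c,f((385,465)),z)))
print("nut right",w2c(P,unproj(c,f((465,425)),.04)),w2c(P,unproj(c,f((465,425)),.025)),"tcp",w2c(P,sensors.state()['eef_pos']))
t=optics.get_calibration("top")
for z in(.065,): print("nose0 by top",w2c(P,[.5272,.0683,.065]))
print(proj(t,c2w(P,[(-.091,.161,.052),(-.091,-.161,.052)])))
E
```

```text
[ 0.5154 -0.0411  0.0985] [ 0.9  0.7 -0.1 -1.1 -0.1 -0.4  0.1  0.9 -0.3 -0.4 -0.4  0.4]
rim corner in BL [0.074  0.1439 0.052 ]
nose 0.065 [0.0244 0.1112 0.065 ]
nose 0.06 [0.0259 0.1129 0.06  ]
nose 0.055 [0.0273 0.1148 0.055 ]
nut right [0.013  0.1104 0.04  ] [0.016  0.1151 0.025 ] tcp [-0.0335  0.1088  0.1207]
nose0 by top [0.0225 0.1077 0.065 ]
[[213.42978533 334.35553329]
 [386.03215699 314.14832814]]
```

```bash
python3 - <<'E'
from h import *
st=sensors.state();c=optics.get_calibration("wrist"); e=st['eef_pos']; print(e,proj(c,e), proj(c,e+[0,0,.001]))
from scipy.spatial.transform import Rotation as Ro
r=Ro.from_euler('xyz',st['orientation'])
print([proj(c,e+r.apply(d)) for d in([.011,0,0],[-.011,0,0],[0,.0075,0])])
E
```

```text
[0.47141537 0.06383061 0.12066068] [[313.88392717 302.81911838]] [[313.88634195 303.79974558]]
[array([[313.89469588, 280.13878619]]), array([[313.87356418, 324.64494808]]), array([[330.47505202, 302.82386905]])]
```

The overlay shows the cut-outs offset by about −6 mm in x and +3 to +6 mm in y from my first fit. My push was therefore off-centre to the right, and the adapter has rocked back to near upright. I'll repeat the push 5 mm further left and carry it further back.

Request:
send_rows(steps=[-0.5,0,3,0,0,-0.5,-0.6,6,0,0,-0.5,-1.6,6,0,0,-0.5,-2.6,6,0,0,-0.5,-3.2,6,0,0,-0.5,-3.8,6,0,0,-0.5,-4.4,6,0,0,-0.5,-5,6,0,0,-0.5,-5.5,6,0,0,-0.5,-6,6,0,0,-0.5,-6.5,6,0,0,-0.5,-6.5,6,0,0])

```text
clock: 5.95
eef_pos: [0.5355, 0.076, 0.061]
orientation: [3.141, -0.0, -1.46]
wrist_force: [-0.6, 0.2, 0.1]
width: 0.0004
finger_force: 0.0
```

```bash
python3 - <<'E'
from h import *
st=sensors.state(); P=(.5154,-.0411,.0985);print(st['clock'],w2c(P,st['eef_pos']))
a=optics.camera("wrist")
cv2.imwrite("pics/w6.png",cv2.resize(a[170:320,100:360],(780,450),interpolation=cv2.INTER_CUBIC))
E
```

```text
5.95 [0.0316 0.1146 0.061 ]
```

View pics/w6.png

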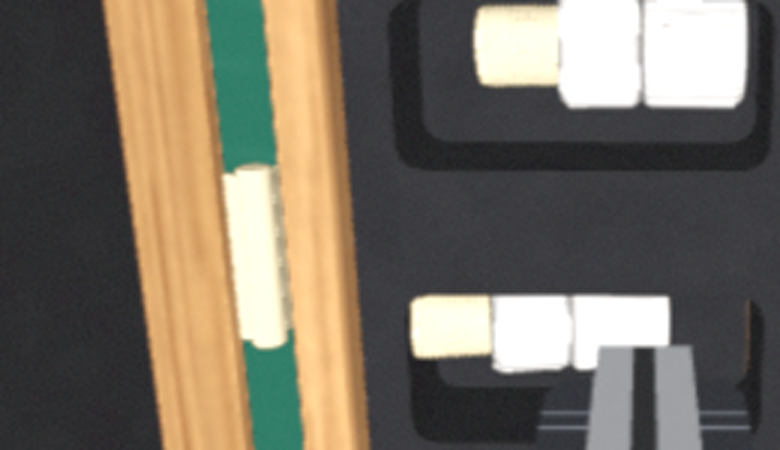

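The adapter has gone over, with its nose at the back end wall (410,325) and possibly a little aslant. I'll press on its middle.

Request:
send_rows(steps=[0,0,-1.5,0,0,0,-1,-1.5,0,0,0,-2,-1,0,0,0,-2,0,0,0,0,-2,0.6,0,0,0,-2,1,0,0,0,-2,1.3,0,0,0,-2,1.5,0,0,0,-2,1.6,0,0,0,-2,1.6,0,0])

```text
clock: 7.25
eef_pos: [0.5554, 0.0783, 0.0454]
orientation: [-3.141, 0.0, -1.46]
wrist_force: [-0.2, 0.2, 0.1]
width: 0.0002
finger_force: 0.0
```

Request:
send_rows(steps=[0,0,-2,0,0,0,3,-4,0,0,0,6,-5.5,0,0,0,8,-7.5,0,0,0,8,-7.5,0,0])

```text
clock: 7.88
eef_pos: [0.4759, 0.0698, 0.1221]
orientation: [-3.138, 0.002, -1.459]
wrist_force: [0.1, 0.7, -0.5]
width: 0.0003
finger_force: 0.0
```

```bash
python3 - <<'E'
from h import *
st=sensors.state(); P=(.5154,-.0411,.0985);print(st['clock'],w2c(P,st['eef_pos']))
a=optics.camera("wrist");b=optics.camera("scene")
i=cv2.resize(a[150:290,120:300],(540,420),interpolation=cv2.INTER_CUBIC)
cv2.imwrite("pics/w7.png",np.hstack([i,cv2.resize(b[280:420,200:285],(255,420),interpolation=cv2.INTER_CUBIC)]))
E
```

```text
7.875 [-0.0284  0.1142  0.1221]
```

View pics/w7.png

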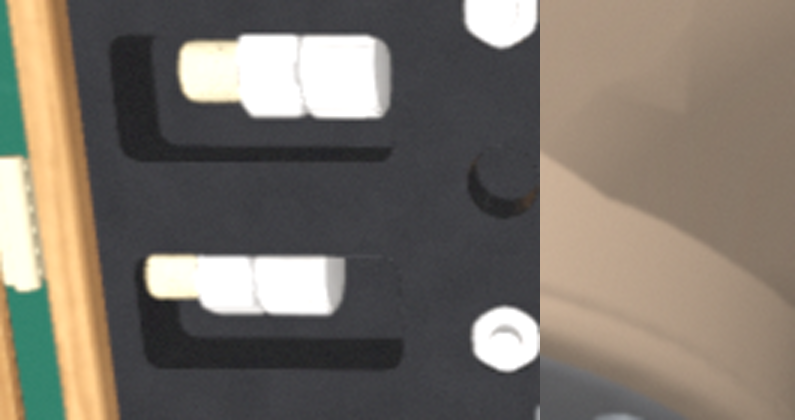

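The adapter appears to lie in the cut-out with its axis level, because nose and nut are equally clipped by the foam edge. A gentle press near the nose, down to z≈0.042, will confirm it is flat.

Request:
send_rows(steps=[-0.2,-4,0,0,0,-0.2,-8.6,3,0,0,-0.2,-8.6,6,0,0,-0.2,-8.6,7,0,0,-0.2,-8.6,7.5,0,0,-0.2,-8.6,7.8,0,0,-0.2,-8.6,7.95,0,0,-0.2,-8.6,8.05,0,0,-0.2,-8.6,8.05,0,0])

```text
clock: 9.1
eef_pos: [0.5618, 0.0801, 0.0433]
orientation: [-3.139, -0.001, -1.459]
wrist_force: [-5.5, -7.0, 19.9]
width: -0.0001
finger_force: 9.2
```

Request:
send_rows(steps=[0,0,-2,0,0,0,3,-5,0,0,-3,6,-8,0,0,-6,8.6,-8,0,0,-6,8.6,-8,0,0])

```text
clock: 9.72
eef_pos: [0.4682, 0.1327, 0.1219]
orientation: [-3.138, 0.002, -1.457]
wrist_force: [1.0, -0.4, 1.0]
width: -0.0004
finger_force: 0.0
```

```bash
python3 - <<'E'
from h import *
st=sensors.state(); P=(.5154,-.0411,.0985);print(st['clock'],w2c(P,st['eef_pos']))
c=optics.get_calibration("wrist"); a=optics.camera("wrist")
print(proj(c,c2w(P,[(.04,.1,.045)])))
x,y=(proj(c,c2w(P,[(.04,.1,.045)]))[0]).astype(int)-[100,70]; x=max(x,0);y=max(y,0);print(x,y)
cv2.imwrite("pics/w8.png",cv2.resize(a[y:y+140,x:x+200],(800,560),interpolation=cv2.INTER_CUBIC))
E
```

```text
9.725 [-0.0299  0.1776  0.1219]
[[200.38352471 126.97656862]]
100 56
```

View pics/w8.png

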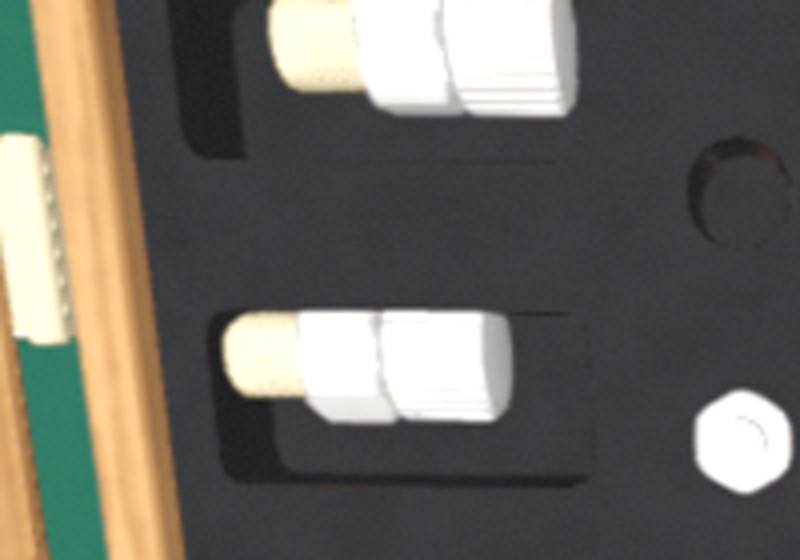

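The last view shows the adapter lying level at (225–510, 310–420), clear of the back wall and similar to its neighbours. Next I work out the lid moves.

```bash
python3 - <<'E'
from h import *
P=(.5165,-.043,.1); st=sensors.state(); t=optics.get_calibration("top")
print("cabinet",unproj(t,(345,125),0),w2c(P,unproj(t,(345,125),0)), "case2 front",w2c(P,unproj(t,(168,152),.081)),w2c(P,unproj(t,(338,150),.081)))
Y=.06
pts=[(-.03,Y,.26),(.08,Y,.26),(.19,Y,.265),(.19,Y,.198)]
for p in pts: print(p,c2w(P,p)[0].round(3),tool(st,c2w(P,p)[0],P[2]-np.pi/2))
h=np.array([.088,.053])
for d in range(106,-1,-6):
    a=np.radians(d); r=.15
    q=h+r*np.array([-np.cos(a),np.sin(a)])+.028*np.array([np.sin(a),np.cos(a)])
    if d>90: q=np.array([h[0]-.175*np.cos(a)+.028*np.sin(a),.2])
    q[0]+=.0075
    # relative to behind-lid start point (.19,.198): tool y=-x, z down
    print(d,(100*np.array([.19-q[0],.198-q[1]])).round(1))
E
```

```text
cabinet [ 0.8216 -0.1436  0.    ] [ 0.2935 -0.1306  0.    ] case2 front [0.2517 0.207  0.081 ] [ 0.219  -0.1054  0.081 ]
(-0.03, 0.06, 0.26) [0.481 0.014 0.26 ] (array([ 11.88,   0.14, -13.87]), np.float64(0.8))
(0.08, 0.06, 0.26) [0.59  0.025 0.26 ] (array([ 12.03, -10.86, -13.83]), np.float64(0.8))
(0.19, 0.06, 0.265) [0.7   0.036 0.265] (array([ 12.17, -21.86, -14.3 ]), np.float64(0.8))
(0.19, 0.06, 0.198) [0.7   0.036 0.198] (array([ 12.19, -21.84,  -7.6 ]), np.float64(0.8))
106 [ 1.9 -0.2]
100 [ 3.7 -0.2]
94 [ 5.4 -0.2]
88 [ 7.2 -0.6]
82 [ 8.8 -0.7]
76 [10.4 -0.7]
70 [11.9 -0.6]
64 [13.5 -0.2]
58 [15.   0.3]
52 [16.5  1. ]
46 [17.9  1.8]
40 [19.1  2.7]
34 [20.3  3.8]
28 [21.4  5. ]
22 [22.3  6.3]
16 [23.1  7.7]
10 [23.7  9.1]
4 [24.2 10.7]
```

Request:
send_rows(steps=[2,0,-5,0,0,5,0,-10,0,0,9,0,-14.5,0,0,12,-2,-15,0,0,12,-6,-15,0,0,12,-10,-15,0,0,12,-14,-15,0,0,12,-18,-15,0,0,12,-21,-15,0,0,12.2,-22,-15,0,0,12.2,-22,-15,0,0])

```text
clock: 11.15
eef_pos: [0.7014, 0.0333, 0.2691]
orientation: [3.141, -0.0, -1.461]
wrist_force: [-1.1, 1.0, -0.1]
width: 0.0
finger_force: 0.0
```

Request:
send_rows(steps=[0,0,2,0,0,0,0,4,0,0,0,0,6,0,0,0,0,7.2,0,0,0,0,7.2,0,0])

```text
clock: 11.78
eef_pos: [0.7004, 0.0338, 0.1976]
orientation: [3.141, -0.0, -1.46]
wrist_force: [0.5, -0.4, 0.3]
width: -0.0001
finger_force: 0.0
```

Request:
send_rows(steps=[0,1,0,0,0,0,2,0,0,0,0,3,-0.1,0,0,0,4,-0.2,0,0,0,5,-0.2,0,0,0,6,-0.3,0,0,0,7,-0.5,0,0,0,8,-0.6,0,0,0,8.8,-0.7,0,0])

```text
clock: 12.9
eef_pos: [0.6128, 0.0243, 0.2047]
orientation: [3.141, -0.0, -1.46]
wrist_force: [1.3, 0.6, -0.3]
width: -0.0002
finger_force: 0.6
```

Request:
send_rows(steps=[0,0.8,0,0,0,0,1.6,0,0,0,0,2.4,0,0,0,0,3.1,0.1,0,0,0,4,0.3,0,0,0,4.7,0.5,0,0,0,5.5,0.8,0,0,0,6.2,1.1,0,0,0,7,1.5,0,0,0,7.7,1.9,0,0,0,8.4,2.3,0,0,0,9.1,2.6,0,0])

```text
clock: 14.4
eef_pos: [0.5227, 0.0143, 0.1784]
orientation: [3.141, -0.0, -1.46]
wrist_force: [0.5, -0.1, 1.1]
width: 0.0004
finger_force: 0.1
```

Request:
send_rows(steps=[0,0.6,0.5,0,0,0,1.2,1,0,0,0,1.8,1.7,0,0,0,2.3,2.4,0,0,0,2.8,3.1,0,0,0,3.2,3.8,0,0,0,3.6,4.5,0,0,0,4,5.2,0,0,0,4.3,6,0,0,0,4.6,6.8,0,0,0,4.9,7.5,0,0,0,5.1,8.2,0,0])

```text
clock: 15.9
eef_pos: [0.4724, 0.0087, 0.0963]
orientation: [-3.142, -0.0, -1.46]
wrist_force: [0.1, 0.0, 0.6]
width: -0.0003
finger_force: 0.0
```

Now I press down gently to z≈0.080, the top of the shut lid.

Request:
send_rows(steps=[0,0.2,0.6,0,0,0,0.3,1,0,0,0,0.3,1.3,0,0,0,0.3,1.5,0,0,0,0.3,1.65,0,0,0,0.3,1.65,0,0])

```text
clock: 16.65
eef_pos: [0.4698, 0.0084, 0.081]
orientation: [-3.141, -0.0, -1.46]
wrist_force: [-4.2, 0.2, 9.1]
width: -0.0002
finger_force: 4.4
```

Request:
send_rows(steps=[0,0,-2,0,0,0,0,-6,0,0,0,0,-10,0,0,0,0,-12,0,0,0,0,-12,0,0,0,0,-12,0,0])

```text
clock: 17.4
eef_pos: [0.4691, 0.0083, 0.1996]
orientation: [3.141, 0.0, -1.46]
wrist_force: [-0.3, 0.0, -0.2]
width: 0.0001
finger_force: 0.0
```

```bash
python3 - <<'E'
from h import *
st=sensors.state(); print(st['eef_pos'],st['wrist_force']); print(ctrl.finish_job())
E
```

```text
[0.46909549 0.00829035 0.19957602] [-0.30327381  0.02912601 -0.16298461]
the job is handed in; nothing more can be done
None
```

The job is handed in at about 17.4 s: the standing adapter was tipped over and last seen lying level in its own cut-out, and the lid was then pushed shut (fingertip contact at 81 mm, its shut height); I did not photograph the shut case, and no verdict came back.

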